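# Feel for the release notch of the sampling unit

## Robot

A 6-joint arm with a two-finger parallel gripper is mounted at the origin on the work surface. World frame = base frame: x ahead of the robot, y to its left, z up, the work surface at z = 0. Lengths are in m, angles in rad, forces in N, time in s.
With the tool pointing down it reaches from about 0.225 to 0.875 m from the base axis. Payload 3.4 kg.
Tool frame: the origin (TCP) lies between the finger pads, 19 mm behind the fingertips; this is the grasp point; z points along the fingers, y is the line along which they close (so a half turn about z gives the same grasp; the last joint's range is limited). The gripper opens to 85 mm and grips with 20 to 120 N. Pads are 22 mm wide; open, the fingers measure 114 mm over their backs; the gripper's body (76 mm by 85 mm) begins 54 mm behind the grasp point. The pads swing forward as they close: fully open they stand 13 mm farther back than shut.
Start: joints at [1.02, 0.276, 1.505, -0, 1.361, -0.121], TCP at [0.24, 0.523, 0.25] pointing down, gripper open.
Joint ranges: [-2.89, 2.89], [-0.75, 2.08], [0.22, 2.7], [-1.18, 4.32], [0.11, 2.71], [-2.7, 2.7]. Speed limits (rad/s): [2.57, 2.57, 3.14, 3.14, 3.14, 3.14].

## Interface

Orientations are given as a unit quaternion [w, x, y, z].
In Python, from rig import get_state, get_image, sign_off gives the robot as it stands.
- The arm moves only by the tool send_rows, never from a script. Its argument "steps" is one flat list of numbers, 5 for each row, row after row: the gripper's target within -1 to 1 (fully open at 1, half-way at 0, shut at -1), then the shift along the tool's x, y, z in cm, then the turn about the tool's z in degrees. In form: [gripper, x, y, z, roll, gripper, x, y, z, roll, ...]. A call has 1 to 12 rows; each row shifts and turns the commanded pose from where the row before left it, along the tool's axes as they then stand; what a row does not reach is not made up. A row lasts 1/10 s, in which the tool goes at most 50 mm and 8.59 degrees, less where a joint would pass 70% of its speed; a pose out of reach is approached as far as the arm can. A call is refused whole if a number of a shift passes 5 or a number of a turn 8.59, either way. A call with a gripper value outside its range is refused whole. The fingers move at their own pace and stop on an object; "newtons" is the grip in N (left out, the last holds). Time passes only in rows, so rows that do not move let the fingers close. It gives the time, the measured TCP pose, the force, the opening and the grip force at its end, in the units of the state.
- get_state(): the state, without advancing time (a new reading comes with each control period).
- get_image(name): name is "scene" or "top"; returns a dict with "color" (420x560x3 uint8, red, green, blue), "mtx" (3x3 intrinsics, pixels), "T" (4x4, takes a point from camera to world coordinates). Camera axes: x right, y down, z forward; pixel columns grow to the right and rows downward; lengths in m; the calibration is good to about 2 mm. A picture is of the moment at which its call begins. There is no depth.
- sign_off(): hands the job in; it is judged then, once.
The state is a dict: "clock": time; "qpos": joint angles; "qd": joint speeds; "effort": joint torques, N m; "position": TCP position; "ee_rot": TCP orientation; "contact_force": force on the tool from outside, world axes, zero at the start; "moment": the same for the moment, N m; "width": finger opening in m; "gripper_force": force on a finger pad.
Only numpy, scipy, OpenCV 4.12 (cv2) and the standard library are available. Lean on these libraries where they do the work, as an engineer would, in place of code of your own. Each camera call takes 0.05 s, during which the arm holds its last target. There are 200 camera calls.

## Task

The flap on top of the low sampling unit is released by a key sunk in a notch somewhere along the unit's upper front edge. With the closed fingertips, start on the left-hand end of that edge and feel your way lightly along it to the right until you find the notch, then press the key inside it fully down so that the flap pops ajar, and withdraw. Touch only the edge and the key: do not touch the flap itself, grasp or lift nothing, and leave the things standing around where they are.

Things in the scene. Friction and masses are not known exactly. Their poses are not given: they have to be found in the camera images.
- unit: Low cream laboratory unit, a fixed box 297 mm deep x 500 mm wide x 130 mm high, flat top deck. Origin on the table under the middle of its front edge; x points into the unit (away from the robot), y to the left along the front, z up. Along the upper front edge, flush with the deck, runs a strip 40 mm deep in x, accessible from y = -130 to +130 mm between end cheeks 2 mm higher.
- edge_left (a point): Left-hand end of the strip (left as seen from the robot): point at y = +130 mm on the strip's front face, at its top, 130 mm above the table. Feeling starts here: touch the strip's top within 3 cm of this end, fingers closed, TCP over the strip; still be touching it on the way about 6 cm from this end, just before where the notch can begin.
- edge_right (a point): Right-hand end of the strip, y = -130 mm, same height. The one notch in the strip is 56 mm long in y and 34 mm deep in x, open to front and top. Its centre lies anywhere from 90 to 200 mm to the right of edge_left and is not reported: feel it (the strip is gone under the fingertips) or see it from above.
- release_key (a joint): Travel of the flat key inside the notch, m: 0 at rest, 0.008 fully down. Key 52 mm (y) x 30 mm (x), centred in the notch, 18 mm behind the front face; its top at rest is 10 mm below the strip's top. Moves straight down, takes about 6 to 8 N, stays where it is left and raises the flap in proportion.
- flap: Grey hinged flap lying on the deck behind the edge, 130 mm (x) x 170 mm (y) x 6 mm. Origin on its hinge line at its far side, 225 mm behind the unit's front face; flap level (z axis vertical) when shut. Front rim 90 mm behind the front face, rising about 40 mm when the key is fully down. Not to be touched.
- jar: Amber jar, 42 mm across, 75 mm high, on the deck at the left, origin under its centre. Leave alone.
- vial: Small clear vial, 24 mm across, 38 mm high, on the deck at the right, origin under its centre. Leave alone.
- remote: White remote control, 50 x 150 x 18 mm, long along its y, on the table in front of the unit at the right, origin under its centre. Leave alone.
- cap: Blue screw cap, 52 mm across, 20 mm high, on the table in front of the unit, origin under its centre. Leave alone.
- mug: White mug, 76 mm across, 85 mm high, handle at its +y, on the table at the left, origin under its centre. Leave alone.
- carton: Cardboard carton, 80 x 100 x 60 mm, on the table at the right, origin under its centre. Leave alone.
- rack: White vial rack, a block 70 x 130 x 30 mm with six holes, on the table in front at the left, origin under its centre. Leave alone.

How it is judged:
By the outcome, as a careful person would: the job done as asked, in the order asked, and still so for the second after the job is handed in, with the robot touching nothing.
It also fails if it takes over 48 s, if anything falls off the work surface, if the arm or the gripper's body presses on something with over 40 N, if the wrist force passes 120 N, or if a joint passes its speed limit or range.

## Working session

There is one attempt and no reset: what is moved stays moved. The work goes in short steps, Python scripts to look and compute and a tool call to move; the robot and the scene stay as the last step left them, time stands still between calls to the robot, and variables do not carry over. Pictures are saved under pics/ and viewed, at most 10 in all, crops included, and the job is handed in when it is done.

Besides the shell and the picture viewer there is one more tool, called in YAML: its name, and indented under it one key for each argument. send_rows: Moves the arm, as the interface text tells. Its arguments: {"type":"object","properties":{"steps":{"type":"array"},"newtons":{"type":"number"}},"required":["steps"]}

```bash
mkdir -p pics; python3 - <<'E'
from rig import get_state,get_image
import cv2,numpy as np
s=get_state();print({k:np.round(v,3).tolist() for k,v in s.items()})
for n in("scene","top"):
    d=get_image(n);cv2.imwrite(f"pics/{n}0.png",d["color"][:,:,::-1]);np.savez(f"{n}0.npz",**d);print(n,d["mtx"].round(1).tolist(),d["T"].round(3).tolist())
E
```

```text
{'clock': 0.0, 'qpos': [1.02, 0.277, 1.506, 0.0, 1.361, -0.121], 'qd': [-0.0, -0.001, 0.002, -0.0, 0.002, -0.001], 'effort': [-0.001, -41.677, -24.581, 0.0, 0.011, 0.0], 'position': [0.239, 0.522, 0.249], 'ee_rot': [-0.0, 0.213, 0.977, -0.001], 'contact_force': [-0.755, 0.281, -0.331], 'moment': [-0.018, -0.001, 0.038], 'gripper_force': 0.0, 'width': 0.085}
scene [[546.1, 0.0, 275.8], [0.0, 546.1, 209.2], [0.0, 0.0, 1.0]] [[0.845, 0.298, -0.444, 1.198], [0.535, -0.489, 0.689, -1.013], [-0.012, -0.82, -0.573, 0.924], [0.0, 0.0, 0.0, 1.0]]
top [[481.7, 0.0, 276.1], [0.0, 481.7, 210.8], [0.0, 0.0, 1.0]] [[0.018, -0.989, 0.144, 0.376], [-1.0, -0.018, 0.001, 0.0], [0.002, -0.144, -0.99, 1.614], [0.0, 0.0, 0.0, 1.0]]
```

View pics/top0.png

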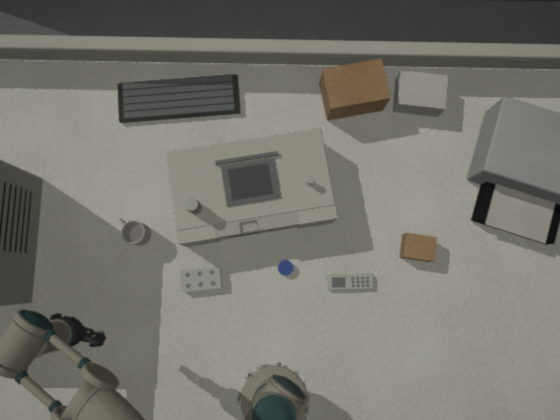

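View pics/scene0.png

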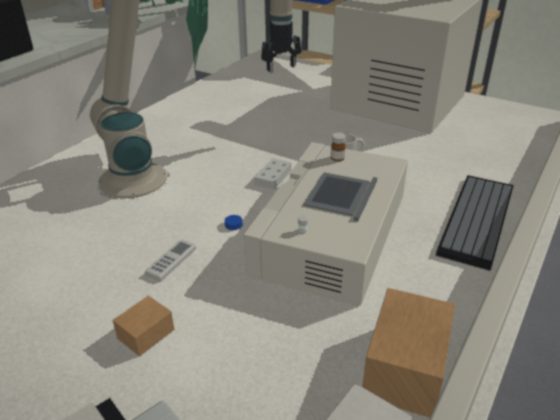

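The top view shows the unit with its corners near (180,240), (335,218), (322,130) and (168,150). There is a dark notch-like mark near (250,227) on the front strip. I'll zoom in on it.

```bash
python3 - <<'E'
import cv2,numpy as np
im=cv2.imread("pics/top0.png")[195:250,170:345]
im=cv2.convertScaleAbs(cv2.resize(im,None,fx=4.5,fy=4.5,interpolation=cv2.INTER_CUBIC),alpha=1.3)
cv2.imwrite("pics/crop0.png",im)
E
```

```text
(no output)
```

View pics/crop0.png

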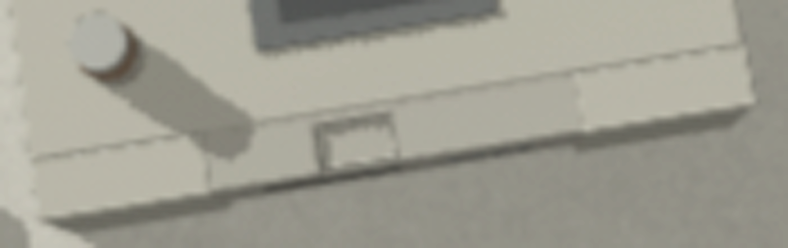

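The crop shows the strip's left end at about (208..212, 132..192), the right end at (578..582, 72..132), and the notch at x 318–396 with its front line near y 168.

```bash
cat >h.py <<'E'
import numpy as np
def ray(d,uv,z):
    r=d["T"][:3,:3]@np.linalg.inv(d["mtx"])@np.array([*uv,1.]);o=d["T"][:3,3]
    return (o+r*(z-o[2])/r[2])[:2]
E
python3 - <<'E'
import numpy as np
from h import ray
d=dict(np.load("top0.npz"))
P={k:ray(d,((u+.5)/4.5-.5+170,(v+.5)/4.5-.5+195),.13) for k,(u,v) in dict(Lf=(212,192),Lb=(207,132),Rf=(582,132),Rb=(578,72),nlb=(316,123),nrb=(392,112),nlf=(322,175),nrf=(400,162),cornR=(752,102),cornRb=(740,45),cornL=(45,215),cornLb=(35,158)).items()}
for k,p in P.items():print(k,p.round(4))
b=(P["Lb"]-P["Rb"])/np.linalg.norm(P["Lb"]-P["Rb"]);f=(P["cornL"]-P["cornR"]);print(np.linalg.norm(f),np.linalg.norm(P["Lf"]-P["Rf"]),np.linalg.norm(P["Lb"]-P["Rb"]))
print("yaw",np.degrees(np.arctan2(-b[0],b[1])),np.degrees(np.arctan2(-f[0],f[1])))
O=(P["Lf"]+P["Rf"])/2;x=np.array([b[1],-b[0]])
for k,p in P.items():print(k,"unit xy",((p-O)@x).round(4),((p-O)@b).round(4))
E
```

```text
Lf [0.5059 0.1839]
Lb [0.5473 0.1888]
Rf [ 0.552  -0.0695]
Rb [ 0.5937 -0.0663]
nlb [0.5549 0.1139]
nrb [0.5635 0.0617]
nlf [0.519  0.1088]
nrf [0.529  0.0554]
cornR [ 0.575  -0.1866]
cornRb [ 0.6147 -0.1783]
cornL [0.4881 0.2977]
cornLb [0.5272 0.3064]
0.4920430296840179 0.2575275414313783 0.2592592296829254
yaw 10.319904927256278 10.175969282569877
Lf unit xy 0.0 0.1288
Lb unit xy 0.0416 0.1262
Rf unit xy -0.0 -0.1288
Rb unit xy 0.0416 -0.1331
nlb unit xy 0.0357 0.0512
nrb unit xy 0.0348 -0.0017
nlf unit xy -0.0006 0.0525
nrf unit xy -0.0003 -0.0018
cornR unit xy 0.0016 -0.2481
cornRb unit xy 0.0422 -0.2471
cornL unit xy 0.0028 0.2439
cornLb unit xy 0.0428 0.2455
```

```bash
python3 - <<'E'
import numpy as np
from h import ray
d=dict(np.load("top0.npz"))
O=np.array([.529,.0572]);t=np.radians(10.3);x=np.array([np.cos(t),np.sin(t)]);b=np.array([-x[1],x[0]])
j=ray(d,(192.4,205),.205);print("jar",j,(j-O)@x,(j-O)@b)
c=np.array([.2395,.5225]);tx=np.array([-.909,.416]);ty=np.array([.416,.909])
for y in(.108,.025):
  p=O+.018*x+y*b;print(y,p)
p=O+.018*x+.108*b
print("shift in initial tool axes cm",(p-c)@tx*100,(p-c)@ty*100,"in final",[(p-c)@-x*100,(p-c)@b*100])
E
```

```text
jar [0.59379084 0.25000705] 0.09822106706287775 0.1781152246878184
0.108 [0.52739929 0.16667802]
0.025 [0.54223988 0.08501557]
shift in initial tool axes cm -40.97223979571971 -20.367607096895558 in final [np.float64(-21.963804778812296), np.float64(-40.156494942666015)]
```

send_rows:
  steps: [-1,0,0,0,-5,-1,0,0,0,-6,-1,0,0,0,-6,-1,0,0,0,-6,-1,0,0,0,-6,-1,0,0,0,-5.9,-1,0,0,0,0]
  newtons: 40

```text
clock: 0.8
position: [0.2395, 0.5225, 0.2495]
ee_rot: [-0.0, -0.089, 0.996, -0.0]
contact_force: [0.1, 0.8, 0.2]
width: -0.0
gripper_force: 0.0
```

send_rows:
  steps: [-1,-1,-1.5,0,0,-1,-2,-3.5,0,0,-1,-2,-4,0,0,-1,-2.2,-4,0,0,-1,-2.2,-4,0,0,-1,-2.2,-4,0,0,-1,-2.2,-4,0,0,-1,-2.2,-4,0,0,-1,-2.2,-4,0,0,-1,-2,-3.5,0,0,-1,-1.5,-2.5,0,0,-1,-0.4,-1.2,0,0]

```text
clock: 2.0
position: [0.5305, 0.1645, 0.2495]
ee_rot: [0.0, -0.087, 0.996, -0.0]
contact_force: [0.1, 0.4, 0.1]
width: -0.0001
gripper_force: 0.0
```

send_rows:
  steps: [-1,0,0,0,0,-1,0,0,0,0,-1,0,0,0,0]

```text
clock: 2.3
position: [0.5276, 0.1679, 0.25]
ee_rot: [-0.0, -0.09, 0.996, 0.0]
contact_force: [0.1, 0.9, 0.0]
width: 0.0002
gripper_force: 0.0
```

send_rows:
  steps: [-1,0,0,1.5,0,-1,0,0,2.5,0,-1,0,0,2.5,0,-1,0,0,1.5,0,-1,0,0,1,0,-1,0,0,0,0,-1,0,0,0,0]

```text
clock: 3.0
position: [0.5289, 0.1673, 0.1607]
ee_rot: [0.001, -0.09, 0.996, 0.0]
contact_force: [-0.5, 0.5, 0.0]
width: 0.0003
gripper_force: 0.0
```

```bash
python3 - <<'E'
from rig import get_state,get_image
import cv2,numpy as np
s=get_state();print(s["position"],s["contact_force"])
a=get_image("scene")["color"][140:260,220:380,::-1];b=get_image("top")["color"][180:260,160:340,::-1]
cv2.imwrite("pics/near1.png",np.vstack([cv2.resize(a,(440,330),interpolation=2),cv2.resize(b,(440,196),interpolation=2)]))
E
```

```text
[0.52893711 0.16725365 0.16066211] [-0.48138835  0.46725019  0.00721143]
```

View pics/near1.png

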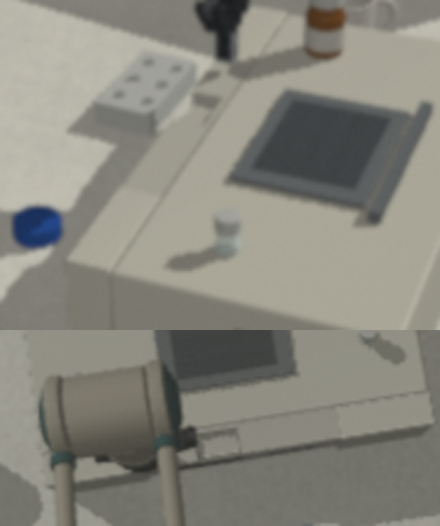

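The scene view shows the closed fingertips just above the left part of the strip at about (228,60). The jar and flap are well clear. Next I lower it in small steps to make contact.

send_rows:
  steps: [-1,0.15,0,0.4,0,-1,0,0,0.4,0,-1,0,0,0.15,0,-1,0,0,0,0,-1,0,0,0,0]

```text
clock: 3.6
position: [0.5273, 0.1663, 0.1505]
ee_rot: [0.0, -0.089, 0.996, 0.0]
contact_force: [-0.6, -0.6, 0.1]
width: -0.0
gripper_force: 0.0
```

send_rows:
  steps: [-1,0,0,0.05,0,-1,0,0,0,0]

```text
clock: 3.8
position: [0.5274, 0.1663, 0.15]
ee_rot: [0.0, -0.09, 0.996, 0.0]
contact_force: [-0.4, -1.0, -0.3]
width: -0.0001
gripper_force: 0.0
```

send_rows:
  steps: [-1,0,0,0.05,0,-1,0,0,0,0]

```text
clock: 4.0
position: [0.5273, 0.1663, 0.1495]
ee_rot: [0.0, -0.09, 0.996, 0.0]
contact_force: [-0.4, 0.1, 0.2]
width: -0.0001
gripper_force: 0.0
```

send_rows:
  steps: [-1,0,0,0.05,0,-1,0,0,0,0]

```text
clock: 4.2
position: [0.5273, 0.1663, 0.149]
ee_rot: [-0.0, -0.09, 0.996, 0.0]
contact_force: [-0.2, -0.3, -0.7]
width: -0.0002
gripper_force: 0.0
```

send_rows:
  steps: [-1,0,0,0.03,0,-1,0,0,0,0,-1,0,0,0,0]

```text
clock: 4.5
position: [0.5273, 0.1663, 0.1488]
ee_rot: [0.0, -0.09, 0.996, 0.0]
contact_force: [-0.4, 0.1, 0.4]
width: 0.0001
gripper_force: 0.3
```

send_rows:
  steps: [-1,0,0,0.03,0,-1,0,0,0,0,-1,0,0,0,0]

```text
clock: 4.8
position: [0.5274, 0.1663, 0.1488]
ee_rot: [0.0, -0.09, 0.996, 0.0]
contact_force: [-1.5, -0.1, 4.0]
width: -0.0001
gripper_force: 2.0
```

Contact made: 4 N on the strip near its left end. Sliding right now, lightly.

send_rows:
  steps: [-1,0,-0.3,0,0,-1,0,-0.4,0,0,-1,0,-0.4,0,0,-1,0,-0.4,0,0]

```text
clock: 5.2
position: [0.5304, 0.1518, 0.1488]
ee_rot: [0.001, -0.089, 0.996, 0.001]
contact_force: [-0.2, 3.7, 5.4]
width: 0.0001
gripper_force: 2.6
```

send_rows:
  steps: [-1,0,-0.4,0,0,-1,0,-0.4,0,0,-1,0,-0.4,0,0]

```text
clock: 5.5
position: [0.5325, 0.1399, 0.1488]
ee_rot: [0.0, -0.089, 0.996, 0.001]
contact_force: [-0.2, 4.2, 5.4]
width: -0.0003
gripper_force: 2.7
```

send_rows:
  steps: [-1,0,-0.4,0,0,-1,0,-0.4,0,0]

```text
clock: 5.7
position: [0.5338, 0.132, 0.1487]
ee_rot: [0.0, -0.089, 0.996, 0.001]
contact_force: [-0.4, 2.8, 6.5]
width: 0.0003
gripper_force: 2.7
```

send_rows:
  steps: [-1,0,-0.4,0,0,-1,0,-0.4,0,0]

```text
clock: 5.9
position: [0.5353, 0.1241, 0.1488]
ee_rot: [0.0, -0.089, 0.996, 0.001]
contact_force: [-1.2, 4.0, 5.7]
width: 0.0
gripper_force: 2.7
```

send_rows:
  steps: [-1,0,-0.4,0,0,-1,0,-0.4,0,0]

```text
clock: 6.1
position: [0.5367, 0.1163, 0.1488]
ee_rot: [0.0, -0.089, 0.996, 0.001]
contact_force: [-0.3, 4.3, 5.1]
width: 0.0002
gripper_force: 2.7
```

send_rows:
  steps: [-1,0,-0.4,0,0,-1,0,-0.4,0,0]

```text
clock: 6.3
position: [0.538, 0.108, 0.1485]
ee_rot: [0.0, -0.089, 0.996, 0.0]
contact_force: [-0.0, 0.3, 0.6]
width: -0.0
gripper_force: 0.0
```

send_rows:
  steps: [-1,0,-0.4,0,0,-1,0,-0.4,0,0]

```text
clock: 6.5
position: [0.5388, 0.0993, 0.1477]
ee_rot: [-0.001, -0.09, 0.996, -0.001]
contact_force: [-0.2, -0.3, -1.0]
width: -0.0002
gripper_force: 0.0
```

send_rows:
  steps: [-1,0,-0.4,0,0,-1,0,-0.4,0,0]

```text
clock: 6.7
position: [0.5405, 0.0919, 0.148]
ee_rot: [-0.0, -0.089, 0.996, -0.0]
contact_force: [-0.7, 0.5, -0.2]
width: 0.0002
gripper_force: 0.0
```

send_rows:
  steps: [-1,0,-0.4,0,0,-1,0,0,0,0]

```text
clock: 6.9
position: [0.5415, 0.088, 0.1484]
ee_rot: [0.0, -0.089, 0.996, -0.0]
contact_force: [0.2, -0.0, 0.1]
width: -0.0001
gripper_force: 0.0
```

The normal force vanished at unit y of about 0.05, which is the notch's left edge and agrees with the view. The tip is now near the notch centre, so I press there.

send_rows:
  steps: [-1,0,-0.1,0.3,0,-1,0,0,0.3,0,-1,0,0,0.2,0,-1,0,0,0,0,-1,0,0,0,0]

```text
clock: 7.4
position: [0.5415, 0.0877, 0.1403]
ee_rot: [-0.0, -0.09, 0.996, 0.0]
contact_force: [0.4, 0.3, -0.4]
width: -0.0002
gripper_force: 0.0
```

send_rows:
  steps: [-1,0,0,0.1,0,-1,0,0,0.1,0,-1,0,0,0.1,0,-1,0,0,0,0]

```text
clock: 7.8
position: [0.5417, 0.0877, 0.1382]
ee_rot: [0.0, -0.09, 0.996, 0.0]
contact_force: [-1.0, 0.1, 4.7]
width: -0.0001
gripper_force: 2.4
```

send_rows:
  steps: [-1,0,0,0.1,0,-1,0,0,0.1,0,-1,0,0,0.1,0,-1,0,0,0,0]

```text
clock: 8.2
position: [0.5417, 0.0877, 0.1354]
ee_rot: [0.0, -0.09, 0.996, 0.0]
contact_force: [-0.8, 0.9, 5.9]
width: -0.0004
gripper_force: 3.0
```

send_rows:
  steps: [-1,0,0,0.1,0,-1,0,0,0.1,0,-1,0,0,0.1,0,-1,0,0,0.1,0,-1,0,0,0,0]

```text
clock: 8.7
position: [0.5417, 0.0877, 0.1313]
ee_rot: [0.0, -0.09, 0.996, 0.0]
contact_force: [-2.0, -0.3, 5.8]
width: 0.0
gripper_force: 2.9
```

send_rows:
  steps: [-1,0,0,0.1,0,-1,0,0,0,0,-1,0,0,0,0]

```text
clock: 9.0
position: [0.5417, 0.0877, 0.1307]
ee_rot: [0.001, -0.09, 0.996, 0.0]
contact_force: [-2.9, 0.2, 7.4]
width: -0.0001
gripper_force: 4.0
```

send_rows:
  steps: [-1,0,0,0.05,0,-1,0,0,0,0,-1,0,0,0,0]

```text
clock: 9.3
position: [0.5417, 0.0877, 0.1307]
ee_rot: [0.001, -0.09, 0.996, 0.0]
contact_force: [-3.3, -0.2, 10.1]
width: 0.0003
gripper_force: 5.3
```

send_rows:
  steps: [-1,0,0,0.08,0,-1,0,0,0,0,-1,0,0,0,0,-1,0,0,0,0]

```text
clock: 9.7
position: [0.5417, 0.0877, 0.1306]
ee_rot: [0.001, -0.09, 0.996, -0.0]
contact_force: [-5.0, -0.0, 15.0]
width: 0.0001
gripper_force: 7.5
```

```bash
python3 - <<'E'
from rig import get_state,get_image
import cv2,numpy as np
s=get_state();print(s["position"],s["contact_force"])
a=get_image("scene")["color"][120:260,220:400,::-1]
cv2.imwrite("pics/press.png",cv2.resize(a,(720,560),interpolation=2))
E
```

```text
[0.54173161 0.08769025 0.13064705] [-5.02887522e+00 -1.10379619e-03  1.50318103e+01]
```

View pics/press.png

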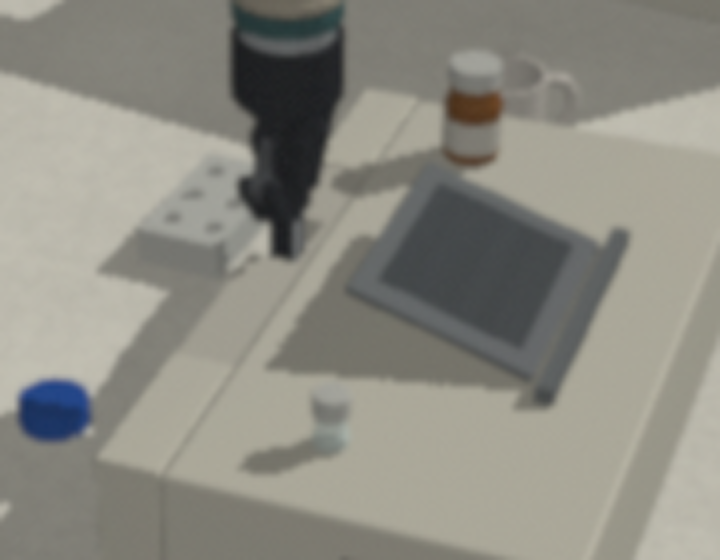

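The flap stands ajar: its front rim is raised, from about (350,290) to (435,165). The gripper is clear of it. I withdraw straight up, then towards the robot.

send_rows:
  steps: [-1,0,0,-0.3,0,-1,0,0,-0.7,0,-1,0,0,-1.5,0,-1,0,0,-2.5,0,-1,0,0,-3,0,-1,0,0,-3,0,-1,1,0,-2,0,-1,2,0,-1,0,-1,2,0,0,0,-1,1,0,0,0,-1,0,0,0,0,-1,0,0,0,0]

```text
clock: 10.95
position: [0.4831, 0.0769, 0.268]
ee_rot: [0.0, -0.089, 0.996, 0.0]
contact_force: [-0.5, 0.5, 0.4]
width: -0.0002
gripper_force: 0.0
```

```bash
python3 - <<'E'
from rig import get_state,get_image
import cv2,numpy as np
s=get_state();print(s["position"],s["contact_force"])
a=get_image("scene")["color"][120:260,200:380,::-1]
cv2.imwrite("pics/done.png",cv2.resize(a,(720,560),interpolation=2))
E
```

```text
[0.48309469 0.07694789 0.26799216] [-0.47631845  0.45795234  0.42789837]
```

View pics/done.png

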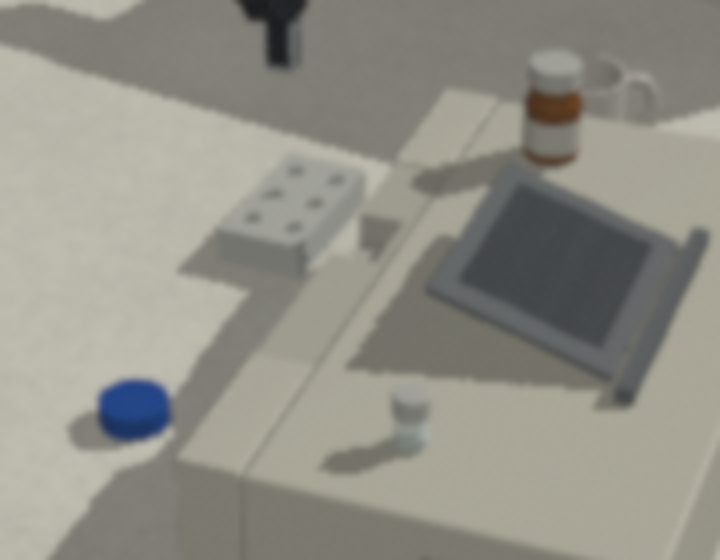

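The flap remains ajar (rim near (430,290)), the key is down in the notch at about (380,235), and the arm is clear of everything.

```bash
python3 -c "from rig import sign_off; print(sign_off())"
```

```text
the job is handed in; nothing more can be done
None
```

I felt lightly along the edge from its left end to the notch and pressed the key to its stop. The flap is ajar, the arm is withdrawn and touching nothing, and the job is handed in at about 11 s.

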